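Brush out the coffee grinder, refit its knob and hold it down to purge

TASK

Brush the coffee grinder's open bean chamber clean: take the long brush from its pot, scrub with two full strokes, each down to the chamber floor and back up to the mouth, and stand the brush back in its pot. Then pick up the loose white knob, turn it so that its pointer agrees with the nib beside the D-shaped spindle, push it fully onto the spindle, and press it down to the stop to run the purge: finish while still gripping the knob and holding it pressed down, without letting go. Leave the canister, the mug and the carton where they are.

Things in the scene. Friction and masses are not known exactly. Their poses are not given: they have to be found in the camera images.
- grinder: Bench coffee grinder fixed to the counter, 150 (x) x 240 (y) mm: black plinth 30 mm high; steel open bean chamber, outer diameter 92, inner 84, rim at height 115 mm, centred 65 mm to +y of the middle; at the -y end a steel box 140 x 115 mm with a flat black deck 90 mm above the counter. Origin: centre of underside; z up. Turned up to 0.2 rad.
- chamber_floor (a point): Centre of the bean chamber's inner floor, 35 mm above the counter. A low solid burr hub, 32 mm across and 6 mm high, stands there: a brush set on it is at the floor.
- chamber_mouth (a point): Centre of the bean chamber's open mouth, 80 mm above its floor.
- dial_ring: Flat aluminium ring, 38 mm across, 1.5 mm thick, fixed on the black deck round the bare spindle; its nib (6 mm wide, reaching 32 mm from the centre) marks the side of the spindle's flat. Origin: on the spindle's axis at deck height; +x along the nib, z up. Turned up to 0.5 rad from the grinder.
- spindle_tip (a point): Tip of the upright brass D-shaft, 26 mm above the deck when not pressed. Diameter 15 mm, one flat 2.5 mm from the axis on its +x side (towards the nib); the last 4.5 mm taper to about 9 mm. It does not turn. x points towards the nib, z up.
- spindle (a joint): How far the sprung spindle is pressed down, in m: 0 at rest, 0.006 at its stop. It starts to yield at about 2.6 N and needs about 10 N at the stop; it springs back when let go.
- knob: Loose white knob, about 60 g, 42 mm high, standing on the counter, bore down. Skirt 44 mm across, 20 mm high; on it a bar grip 40 (x) x 14 mm (y), from 20 to 42 mm above the underside. Origin: on the axis at the underside, the bore's mouth; +x to the pointer, z up. Pointer starts within 0.7 rad of world +x; a turn under 1.5 rad fits it to the spindle.
- knob_bore (a point): End of the knob's D-shaped bore, on its axis 16 mm above the underside. Bore diameter 17.4 mm, its flat 3.6 mm from the axis on the +x side, below the pointer. Fully on, the spindle's tip touches this point: the underside is then 16 mm below the tip and 10 mm above the deck (4 mm when pressed to the stop).
- knob_pointer (a point): Outer end of the pointer, a 7 mm wide, 12 mm high fin that stands out from the skirt at the knob's +x side, 34 mm from the axis, 11 mm above the underside.
- brush: Long brush, about 70 g, 170 mm long, upright in the pot, bristles down. Dark stiff round head, diameter 26 mm, from 0 to 50 mm; aluminium collar to 62 mm; square wooden handle 16 x 16 mm from 62 to 170 mm. Origin: centre of the head's lower end (the tip); z up the handle, x and y square to its faces.
- pot: White ceramic pot of the brush, fixed to the counter, outer diameter 52, inner diameter 42, 60 mm high, inner floor 6 mm above the counter. Origin: centre of its underside. It stands to the left or to the right of the grinder, the knob on the other side.
- canister: Steel canister, 80 mm across and 120 mm high, beyond the grinder; a bystander. Origin: centre of its underside.
- mug: White mug, 80 mm across and 90 mm high, beyond the grinder; a bystander. Origin: centre of its underside.
- carton: Cardboard carton of filters, 90 x 120 x 50 mm high, between robot and grinder; a bystander. Origin: centre of its underside.
Not all that is in view belongs to the job. What is meant by the brush is not pink or purple, and is the larger of those in its own colour.

How it is judged:
By the outcome, as a careful person would: the job done as asked, in the order asked, and still so for the second after the job is handed in, while the arm keeps its last pose, push and grip.
It also fails if it takes over 64 s, if anything falls off the work surface, if the arm or the gripper's body presses on something with over 40 N, if the wrist force passes 120 N, or if a joint passes its speed limit or range.

ROBOT

A 6-joint arm with a two-finger parallel gripper is mounted at the origin on the work surface. World frame = base frame: x ahead of the robot, y to its left, z up, the work surface at z = 0. Lengths are in m, angles in rad, forces in N, time in s.
With the tool pointing down it reaches from about 0.35 to 0.975 m from the base axis. Payload 4.9 kg.
Tool frame: the origin (TCP) lies at the very end of the fingers, on their centre line; the grasp point (between the pads) lies 19 mm behind it (ctrl.grasp_offset is the distance from the TCP to the grasp point, in m); z points along the fingers, y is the line along which they close (so a half turn about z gives the same grasp; the last joint's range is limited). The gripper opens to 85 mm and grips with 20 to 120 N. Pads are 22 mm wide; open, the fingers measure 114 mm over their backs; the gripper's body (76 mm by 85 mm) begins 54 mm behind the grasp point. The pads swing forward as they close: fully open they stand 13 mm farther back than shut.
Start: joints at [1.001, 0.053, 1.613, -0, 1.476, -0.119], TCP at [0.272, 0.563, 0.202] pointing down, gripper open.
Joint ranges: [-3.01, 3.01], [-1.01, 2.22], [0.06, 2.58], [-1.02, 4.17], [0.09, 2.62], [-3.14, 3.14]. Speed limits (rad/s): [2.57, 2.57, 3.14, 3.14, 3.14, 3.14].

INTERFACE

Orientations are given as a rotation vector (axis times angle).
In Python, from station import ctrl, optics gives the robot as it stands.
- The arm moves only by the shell command python3 -m handwheel 'ROWS' [OPENING] [FORCE]. ROWS is JSON, a list of rows, each an object of numbers: "tx", "ty", "tz": the shift along the tool's x, y, z in mm; "roll": the turn about the tool's z in rad. A call has 1 to 12 rows; each row shifts and turns the commanded pose from where the row before left it, along the tool's axes as they then stand; what a row does not reach is not made up. A row lasts 1/12 s, in which the tool goes at most 41.7 mm and 7.16 degrees, less where a joint would pass 70% of its speed; a pose out of reach is approached as far as the arm can. A call with a gripper value outside its range is refused whole. OPENING is the finger opening in mm, from 0 to 85.4, set as the call begins (- or left out, the last holds). The fingers move at their own pace and stop on an object; FORCE is the grip in N (left out, the last holds). Time passes only in rows, so rows that do not move let the fingers close. It gives the time, the measured TCP pose, the force, the opening and the grip force at its end, in the units of the state.
- ctrl.get_obs(): the state, without advancing time (a new reading comes with each control period).
- optics.get_image(name): name is "scene" or "top" or "wrist"; returns (picture, depth): 420x560x3 uint8, red, green, blue; 420x560 float32, m along the optical axis (not along the pixel's ray), 0 where there is no reading.
- optics.camera_params(name): a dict with "mtx" (3x3 intrinsics, pixels), "extrinsics" (4x4, takes a point from camera to world coordinates); the wrist camera has in their place "tool_from_camera" (4x4, takes a point from camera to tool coordinates, whose origin is the TCP and whose axes are the flange's). Camera axes: x right, y down, z forward; pixel columns grow to the right and rows downward; lengths in m; the calibration is good to about 2 mm. A picture is of the moment at which its call begins: read the wrist's pose just before it. camera_params takes no time and is no camera call.
- ctrl.finish_job(): hands the job in; it is judged then, once.
The state is a dict: "t": time; "q": joint angles; "dq": joint speeds; "effort": joint torques, N m; "tool_pos": TCP position; "tool_rot": TCP orientation; "contact_force": force on the tool from outside, world axes, zero at the start; "wrist_torque": the same for the moment, N m; "opening": finger opening in m; "grip_force": force on a finger pad.
Only numpy, scipy, OpenCV 4.12 (cv2) and the standard library are available. Lean on these libraries where they do the work, as an engineer would, in place of code of your own. Each camera call takes 0.05 s, during which the arm holds its last target. There are 200 camera calls.

## Working session

There is one attempt and no reset: what is moved stays moved. The work goes in short steps, Python scripts to look and compute and a shell command to move; the robot and the scene stay as the last step left them, time stands still between calls to the robot, and variables do not carry over. Pictures are saved under pics/ and viewed, at most 10 in all, crops included, and the job is handed in when it is done.

```bash
ls; mkdir -p pics
cat > h.py <<'E'
import numpy as np, cv2
from station import ctrl, optics
from scipy.spatial.transform import Rotation as R
def cam(n):
    p=optics.camera_params(n); K=np.array(p['mtx'])
    if n=='wrist':
        o=ctrl.get_obs(); T=np.eye(4); T[:3,:3]=R.from_rotvec(o['tool_rot']).as_matrix(); T[:3,3]=o['tool_pos']
        return K,T@np.array(p['tool_from_camera'])
    return K,np.array(p['extrinsics'])
def shot(n):
    K,E=cam(n); im,d=optics.get_image(n)
    return im,d,K,E
def plane(uv,z,K,E):
    uv=np.atleast_2d(uv).astype(float); r=np.c_[uv,np.ones(len(uv))]@np.linalg.inv(K).T@E[:3,:3].T
    s=(z-E[2,3])/r[:,2]; return E[:3,3]+r*s[:,None]
def cloud(d,K,E):
    v,u=np.indices(d.shape); P=np.stack([(u-K[0,2])/K[0,0]*d,(v-K[1,2])/K[1,1]*d,d],-1)
    return P@E[:3,:3].T+E[:3,3]
def proj(P,K,E):
    P=np.atleast_2d(P); c=(P-E[:3,3])@E[:3,:3]; q=c@K.T; return q[:,:2]/q[:,2:]
E
python3 - <<'E'
from h import *
o=ctrl.get_obs(); print({k:np.round(v,3).tolist() for k,v in o.items()},ctrl.grasp_offset)
for n in('scene','top'):
    im,d,K,E=shot(n); cv2.imwrite(f'pics/{n}0.png',im[...,::-1]); np.savez(f'{n}0.npz',im=im,d=d,K=K,E=E)
    print(n,np.round(K,1).tolist(),np.round(E,3).tolist())
print(np.round(optics.camera_params('wrist')['tool_from_camera'],3))
E
```

```text
pics
{'t': 0.0, 'q': [1.001, 0.053, 1.614, -0.0, 1.476, -0.119], 'dq': [-0.002, -0.0, 0.002, 0.0, -0.0, -0.001], 'effort': [0.002, -39.368, -37.018, 0.0, 0.007, 0.0], 'tool_pos': [0.272, 0.562, 0.201], 'tool_rot': [-0.702, -3.061, 0.003], 'contact_force': [0.315, -0.879, -0.006], 'wrist_torque': [-0.002, -0.013, -0.035], 'grip_force': 0.0, 'opening': 0.086} 0.0187
scene [[381.2, 0.0, 280.5], [0.0, 381.2, 211.1], [0.0, 0.0, 1.0]] [[-0.682, 0.579, -0.446, 0.935], [0.731, 0.531, -0.429, 0.368], [-0.012, -0.619, -0.785, 0.729], [0.0, 0.0, 0.0, 1.0]]
top [[427.3, 0.0, 274.0], [0.0, 427.3, 212.9], [0.0, 0.0, 1.0]] [[0.153, -0.966, 0.209, 0.374], [-0.988, -0.151, 0.025, 0.005], [0.007, -0.21, -0.978, 1.127], [0.0, 0.0, 0.0, 1.0]]
[[-0.001 -0.965 -0.263  0.066]
 [ 1.    -0.001  0.001  0.001]
 [-0.001 -0.263  0.965 -0.172]
 [ 0.     0.     0.     1.   ]]
```

View pics/scene0.png

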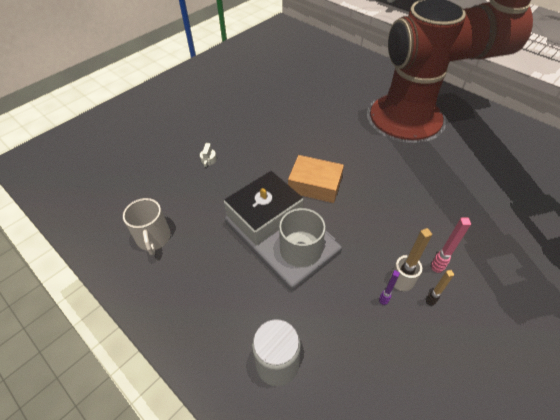

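View pics/top0.png

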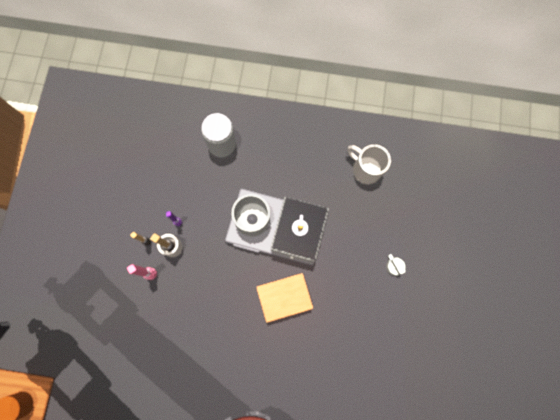

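The top view shows the chamber at (252,213), spindle at (300,227), knob at (397,266), and the pot with a tan brush at (170,245). There are four brush-like things in the scene view:
- tan, large, in the pot (417,250)
- tan, small (442,288)
- pink (455,240)
- purple (390,287)

The large tan one standing in the pot fits: it isn't pink or purple, and it is the larger tan one. I'll confirm that in a crop while measuring.

Run:
```python
from h import *
crops=[]
for n,(a,b,c,d_) in dict(scene=(210,310,360,480),top=(195,295,110,230)).items():
    f=np.load(n+'0.npz'); im,d,K,E=[f[k] for k in('im','d','K','E')]; C=cloud(d,K,E); ok=d>0
    crops.append(cv2.resize(im[a:b,c:d_],None,fx=3.3,fy=3.3,interpolation=cv2.INTER_CUBIC))
    hsv=cv2.cvtColor(im,cv2.COLOR_RGB2HSV); H,S,V=cv2.split(hsv)
    print(n)
    def comp(m,name,amin=6):
        k,l,st,ce=cv2.connectedComponentsWithStats((m&ok).astype(np.uint8))
        for i in range(1,k):
            if st[i,4]>=amin:
                P=C[l==i]; print(' ',name,st[i].tolist(),'uv',ce[i].round(1),'med',np.median(P,0).round(3),'zmin/max',P[:,2].min().round(3),P[:,2].max().round(3))
    x,y,z=C[...,0],C[...,1],C[...,2]
    ws=(x>0.3)&(x<0.9)&(abs(y)<0.5)
    comp(ws&(H>8)&(H<28)&(S>110)&(V>90)&(z>.02),'tan')
    comp(ws&(S<60)&(V>150)&(z>.008),'white',15)
    comp(ws&(abs(z-.09)<.006),'deck z',60)
    comp(ws&(abs(z-.115)<.005),'rim z',15)
    comp(ws&(abs(z-.03)<.005),'plinth z',60)
    comp(ws&(abs(z-.172)<.006),'brushtop z',4)
    comp(ws&(abs(z-.06)<.005),'pot z',15)
cv2.imwrite('pics/crop1.png',np.hstack(crops)[...,::-1])
```

```text
scene
  tan [288, 156, 56, 43, 1656] uv [315.6 176.3] med [ 0.411 -0.016  0.049] zmin/max 0.02 0.054
  tan [260, 188, 6, 11, 52] uv [262.8 192.4] med [ 0.572 -0.034  0.107] zmin/max 0.088 0.117
  tan [407, 229, 25, 37, 379] uv [419.  246.2] med [0.488 0.289 0.139] zmin/max 0.076 0.177
  tan [435, 271, 19, 22, 182] uv [443.8 281.3] med [0.491 0.356 0.095] zmin/max 0.052 0.123
  white [200, 144, 16, 21, 139] uv [206.8 153.6] med [ 0.526 -0.292  0.02 ] zmin/max 0.013 0.044
  white [253, 192, 19, 15, 149] uv [262.2 198.9] med [ 0.575 -0.033  0.091] zmin/max 0.088 0.093
  white [123, 199, 38, 29, 211] uv [142.  214.5] med [ 0.774 -0.209  0.089] zmin/max 0.008 0.092
  white [287, 199, 16, 11, 18] uv [294.3 204.4] med [0.534 0.025 0.084] zmin/max 0.081 0.086
  white [279, 208, 46, 38, 465] uv [301.4 232.7] med [0.566 0.075 0.036] zmin/max 0.031 0.117
  white [234, 211, 39, 21, 41] uv [253.4 223.3] med [0.637 0.011 0.084] zmin/max 0.081 0.087
  white [142, 229, 12, 21, 111] uv [146.6 239.8] med [ 0.804 -0.148  0.072] zmin/max 0.022 0.081
  white [396, 256, 26, 22, 151] uv [407.7 268.7] med [
[... 5373 characters left out ...]
99 0.101 0.034] zmin/max 0.029 0.035
  brushtop z [150, 233, 10, 10, 54] uv [154.8 237.4] med [0.481 0.286 0.175] zmin/max 0.167 0.178
  brushtop z [127, 264, 9, 9, 53] uv [130.9 268.2] med [0.405 0.326 0.169] zmin/max 0.166 0.174
  pot z [209, 137, 25, 14, 41] uv [222.5 146.3] med [0.753 0.192 0.061] zmin/max 0.055 0.065
  pot z [366, 149, 20, 12, 37] uv [376.5 152.8] med [ 0.808 -0.209  0.06 ] zmin/max 0.056 0.065
  pot z [366, 176, 13, 3, 17] uv [371.1 176.8] med [ 0.736 -0.202  0.06 ] zmin/max 0.055 0.064
  pot z [157, 234, 21, 20, 111] uv [168.1 244.3] med [0.478 0.281 0.059] zmin/max 0.056 0.064
  pot z [165, 240, 7, 10, 22] uv [168.9 245.4] med [0.479 0.279 0.058] zmin/max 0.055 0.064
```

View pics/crop1.png

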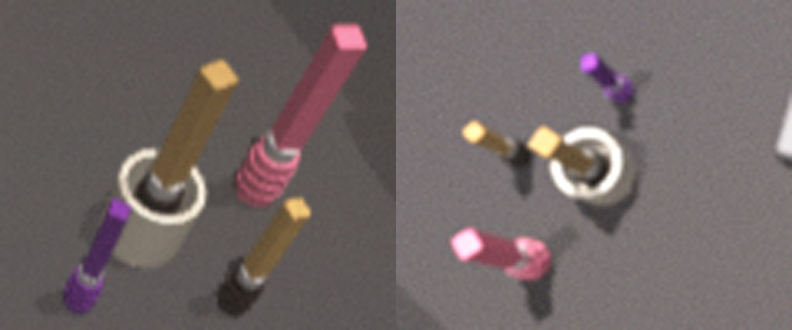

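The crop confirms the target: the large tan-handled brush stands in the white pot, the other tan one is clearly smaller, and the pink and purple ones are excluded. Next I'll get the angles, the grinder frame and the first offsets.

```bash
cat >> h.py <<'E'
def delta(p,yaw=None):
    """mm in current tool axes to reach p; roll to set tool-x heading to yaw (mod pi)"""
    o=ctrl.get_obs(); M=R.from_rotvec(o['tool_rot']).as_matrix()
    d=M.T@(np.array(p)-o['tool_pos'])*1e3; cur=np.arctan2(M[1,0],M[0,0])
    s='tool d mm %s | cur yaw %.3f tilt %.4f q6 %.2f t %.2f'%(d.round(1),cur,np.arccos(-M[2,2]),o['q'][5],o['t'])
    if yaw is not None:
        dy=(yaw-cur+np.pi/2)%np.pi-np.pi/2; s+=' | roll %.3f (tool z down: roll=-dyaw)'%(-dy)
    print(s); print('  x axis',M[:,0].round(3),'y axis',M[:,1].round(3))
E
python3 - <<'E'
from h import *
for n in('scene','top'):
    f=np.load(n+'0.npz'); im,d,K,E=[f[k] for k in('im','d','K','E')]; C=cloud(d,K,E); x,y,z=np.moveaxis(C,-1,0)
    P=C[(abs(z-.175)<.005)&(abs(x-.483)<.03)&(abs(y-.287)<.025)]
    r=cv2.minAreaRect((P[:,:2]*1e3).astype(np.float32)); print(n,'brush top',r)
    H,S,V=cv2.split(cv2.cvtColor(im,cv2.COLOR_RGB2HSV))
    m=(abs(z-.089)<.004)&(abs(x-.57)<.09)&(abs(y+.03)<.09)
    k,l,st,_=cv2.connectedComponentsWithStats(m.astype(np.uint8)); m=l==1+np.argmax(st[1:,4])
    print(n,'deck',cv2.minAreaRect((C[m][:,:2]*1e3).astype(np.float32)))
    P=C[(abs(z-.1145)<.003)&(abs(x-.585)<.07)&(abs(y-.09)<.06)]
    A=np.c_[P[:,:2],np.ones(len(P))]; s=np.linalg.lstsq(A,(P[:,:2]**2).sum(1),rcond=None)[0]; c=s[:2]/2; print(n,'rim c',c.round(4),np.sqrt(s[2]+c@c).round(4))
    P=C[(abs(z-.0595)<.003)&(abs(x-.483)<.04)&(abs(y-.287)<.04)&(V>140)&(S<60)]
    A=np.c_[P[:,:2],np.ones(len(P))]; s=np.linalg.lstsq(A,(P[:,:2]**2).sum(1),rcond=None)[0]; c=s[:2]/2; print(n,'pot c',c.round(4),np.sqrt(s[2]+c@c).round(4))
    P=C[(z>.036)&(z<.047)&(abs(x-.525)<.05)&(abs(y+.29)<.05)]; print(n,'knob bar',P.mean(0).round(3),cv2.minAreaRect((P[:,:2]*1e3).astype(np.float32)))
    P=C[(abs(z-.092)<.004)&(V>150)&(S<60)&(abs(x-.57)<.04)&(abs(y+.034)<.04)]; print(n,'ring',P.mean(0).round(3),P[np.argmax(np.hypot(*(P[:,:2]-np.median(P[:,:2],0)).T))].round(3))
delta([.483,.287,.27],0); delta([.483,.287,.117])
E
```

```text
scene brush top ((482.4851379394531, 288.0821228027344), (15.548827171325684, 16.028850555419922), 64.00542449951172)
scene deck ((571.6229248046875, -33.397464752197266), (111.49559020996094, 137.658203125), 83.89399719238281)
scene rim c [0.5851 0.0905] 0.0437
scene pot c [0.4839 0.2874] 0.0233
scene knob bar [ 0.525 -0.296  0.04 ] ((522.9255981445312, -296.63616943359375), (39.62706756591797, 14.063121795654297), 33.742191314697266)
scene ring [ 0.574 -0.033  0.091] [ 0.565 -0.056  0.088]
top brush top ((481.07391357421875, 286.768798828125), (16.023670196533203, 15.656996726989746), 70.4013900756836)
top deck ((570.2353515625, -34.32340621948242), (112.77159118652344, 138.56671142578125), 83.59034729003906)
top rim c [0.5842 0.0895] 0.0437
top pot c [0.4827 0.2865] 0.0233
top knob bar [ 0.522 -0.298  0.042] ((521.9366455078125, -298.0057373046875), (39.06869888305664, 14.589367866516113), 36.764163970947266)
top ring [ 0.573 -0.036  0.091] [ 0.602 -0.038  0.089]
tool d mm [-309.8 -155.8  -68.7] | cur yaw 2.691 tilt 0.0019 q6 -0.12 t 0.10 | roll -0.451 (tool z down: roll=-dyaw)
  x axis [-0.9    0.436  0.   ] y axis [ 0.436  0.9   -0.002]
tool d mm [-309.8 -155.5   84.3] | cur yaw 2.691 tilt 0.0019 q6 -0.12 t 0.10
  x axis [-0.9    0.436  0.   ] y axis [ 0.436  0.9   -0.002]
```

```bash
python3 -m handwheel '[{"tz":-35},{"tz":-34,"roll":-0.05},{"tx":-34,"ty":-17},{"tx":-34,"ty":-17},{"tx":-34,"ty":-17},{"tx":-34,"ty":-17},{"tx":-34,"ty":-17},{"tx":-34,"ty":-17},{"tx":-34,"ty":-17},{"tx":-34,"ty":-17},{"tx":-34,"ty":-17},{}]' 45
python3 - <<'E'
from h import *
import time
im,d,K,E=shot('wrist'); C=cloud(d,K,E); x,y,z=np.moveaxis(C,-1,0); cv2.imwrite('pics/w1.png',im[...,::-1])
H,S,V=cv2.split(cv2.cvtColor(im,cv2.COLOR_RGB2HSV))
m=(abs(z-.175)<.006)&(abs(x-.483)<.03)&(abs(y-.287)<.03)
r=cv2.minAreaRect((C[m][:,:2]*1e3).astype(np.float32)); print(m.sum(),np.median(z[m]),r)
P=C[(abs(z-.0595)<.003)&(abs(x-.483)<.04)&(abs(y-.287)<.04)&(S<60)]
A=np.c_[P[:,:2],np.ones(len(P))]; s=np.linalg.lstsq(A,(P[:,:2]**2).sum(1),rcond=None)[0]; c=s[:2]/2; print('pot c',c.round(4),np.sqrt(s[2]+c@c).round(4))
yaw=np.radians(r[2]); yaw=yaw if yaw<np.pi/4 else yaw-np.pi/2
delta([r[0][0]/1e3,r[0][1]/1e3,.117],yaw)
E
```

```text
0 nan ((0.0, 0.0), (0.0, 0.0), 0.0)
pot c [0. 0.] 0.0
tool d mm [-1.000e-01 -6.244e+02  8.520e+01] | cur yaw 2.691 tilt 0.0015 q6 -0.12 t 0.15 | roll -0.451 (tool z down: roll=-dyaw)
  x axis [-0.9    0.436  0.   ] y axis [ 0.436  0.9   -0.002]$[0]: bad value
  return _methods._mean(a, axis=axis, dtype=dtype,
  ret = ret.dtype.type(ret / rcount)
```

View pics/w1.png

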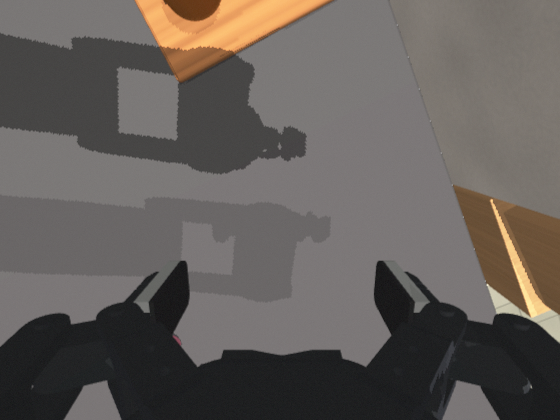

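The call was refused and nothing moved; my rows left keys out. This picture only shows the empty start area, with the finger pads at about (165,290) and (400,290). I'll give every key.

```bash
python3 -m handwheel '[{"tx":0,"ty":0,"tz":-35,"roll":0},{"tx":0,"ty":0,"tz":-34,"roll":-0.05},{"tx":-34,"ty":-17,"tz":0,"roll":0},{"tx":-34,"ty":-17,"tz":0,"roll":0},{"tx":-34,"ty":-17,"tz":0,"roll":0},{"tx":-34,"ty":-17,"tz":0,"roll":0},{"tx":-34,"ty":-17,"tz":0,"roll":0},{"tx":-34,"ty":-17,"tz":0,"roll":0},{"tx":-34,"ty":-17,"tz":0,"roll":0},{"tx":-34,"ty":-17,"tz":0,"roll":0},{"tx":-34,"ty":-17,"tz":0,"roll":0},{"tx":0,"ty":0,"tz":0,"roll":0}]' 45
cat > w1.py <<'E'
from h import *
im,d,K,E=shot('wrist'); C=cloud(d,K,E); x,y,z=np.moveaxis(C,-1,0)
H,S,V=cv2.split(cv2.cvtColor(im,cv2.COLOR_RGB2HSV))
m=(abs(z-.175)<.006)&(abs(x-.483)<.03)&(abs(y-.287)<.03)
r=cv2.minAreaRect((C[m][:,:2]*1e3).astype(np.float32)); print(m.sum(),np.median(z[m]),r)
P=C[(abs(z-.0595)<.003)&(abs(x-.483)<.04)&(abs(y-.287)<.04)&(S<60)]
A=np.c_[P[:,:2],np.ones(len(P))]; s=np.linalg.lstsq(A,(P[:,:2]**2).sum(1),rcond=None)[0]; c=s[:2]/2; print('pot c',c.round(4),np.sqrt(s[2]+c@c).round(4))
yaw=np.radians(r[2]); yaw=yaw if yaw<np.pi/4 else yaw-np.pi/2
delta([r[0][0]/1e3,r[0][1]/1e3,.117],yaw)
E
python3 w1.py
```

```text
t: 1.15
tool_pos: [0.4976, 0.2974, 0.2706]
tool_rot: [0.636, 3.075, -0.004]
contact_force: [-0.8, 0.5, 0.6]
opening: 0.045
grip_force: 0.0
344 0.1763013019802887 ((481.9008483886719, 288.26641845703125), (15.840332984924316, 15.505645751953125), 65.86397552490234)
pot c [0.4843 0.2877] 0.0226
tool d mm [  8.3 -15.9 153.6] | cur yaw 2.736 tilt 0.0011 q6 -0.75 t 1.20 | roll 0.015 (tool z down: roll=-dyaw)
  x axis [-0.919  0.395  0.   ] y axis [ 0.395  0.919 -0.001]
```

```bash
python3 -m handwheel '[{"tx":7.5,"ty":-16,"tz":0,"roll":0.015},{"tx":0,"ty":0,"tz":25,"roll":0},{"tx":0,"ty":0,"tz":32,"roll":0},{"tx":0,"ty":0,"tz":32,"roll":0},{"tx":0,"ty":0,"tz":32,"roll":0},{"tx":0,"ty":0,"tz":32,"roll":0},{"tx":0,"ty":0,"tz":0,"roll":0},{"tx":0,"ty":0,"tz":0,"roll":0}]' 45
python3 -c "
from h import *
delta([.482,.288,.117])"
python3 -m handwheel '[{"tx":0,"ty":0,"tz":0,"roll":0},{"tx":0,"ty":0,"tz":0,"roll":0},{"tx":0,"ty":0,"tz":0,"roll":0},{"tx":0,"ty":0,"tz":0,"roll":0},{"tx":0,"ty":0,"tz":0,"roll":0},{"tx":0,"ty":0,"tz":0,"roll":0}]' 5 45
```

```text
t: 1.87
tool_pos: [0.479, 0.2906, 0.1162]
tool_rot: [-0.646, -3.07, 0.004]
contact_force: [-0.5, -0.5, 1.2]
opening: 0.0449
grip_force: 0.0
tool d mm [-3.8 -1.1 -0.8] | cur yaw 2.727 tilt 0.0051 q6 -0.74 t 1.87
  x axis [-0.915  0.403  0.004] y axis [ 0.403  0.915 -0.004]
t: 2.37
tool_pos: [0.4831, 0.2913, 0.1215]
tool_rot: [0.648, 3.07, 0.005]
contact_force: [0.1, -0.1, 6.5]
opening: 0.0148
grip_force: 45.4
```

```bash
python3 -m handwheel '[{"tx":0,"ty":0,"tz":-15,"roll":0},{"tx":0,"ty":0,"tz":-30,"roll":0},{"tx":0,"ty":0,"tz":-35,"roll":0},{"tx":0,"ty":0,"tz":-35,"roll":0},{"tx":0,"ty":0,"tz":-30,"roll":0},{"tx":0,"ty":0,"tz":0,"roll":0},{"tx":0,"ty":0,"tz":0,"roll":0},{"tx":0,"ty":0,"tz":0,"roll":0}]'
python3 - <<'E'
from h import *
delta([.5847,.0900,.262])
for n in('scene',):
    im,d,K,E=shot(n); cv2.imwrite('pics/s2.png',cv2.resize(im[120:320,220:500],None,fx=2.5,fy=2.5)[...,::-1]); np.savez('s2.npz',im=im,d=d,K=K,E=E)
E
```

```text
t: 3.03
tool_pos: [0.4809, 0.2903, 0.2627]
tool_rot: [-0.648, -3.073, 0.0]
contact_force: [0.4, -0.3, -1.8]
opening: 0.0151
grip_force: 44.5
tool d mm [-175.9 -141.3    0.7] | cur yaw 2.726 tilt 0.0005 q6 -0.74 t 3.03
  x axis [-0.915  0.404  0.   ] y axis [ 0.404  0.915 -0.   ]
```

View pics/s2.png

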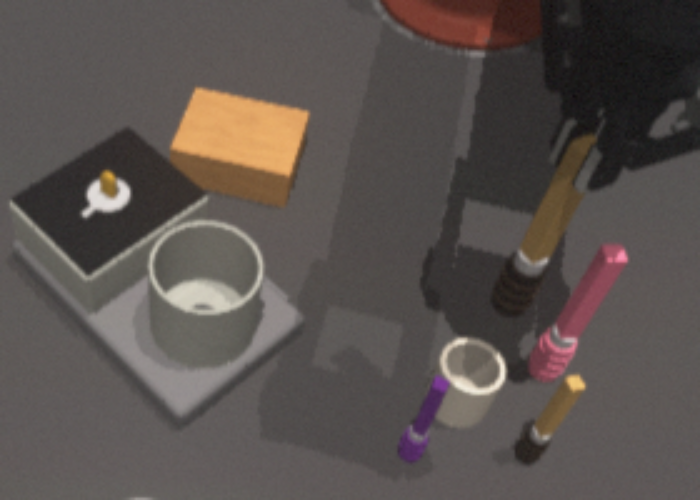

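The brush is held upright, about 55 px clear of the pot in the crop (head at (513,285), pot at (470,380)). I'll measure its tip and tilt.

Run:
```python
from h import *
f=np.load('s2.npz'); im,d,K,E=[f[k] for k in('im','d','K','E')]; C=cloud(d,K,E); x,y,z=np.moveaxis(C,-1,0)
m=(abs(x-.482)<.03)&(abs(y-.289)<.03)&(z>.09)&(z<.245)
print('min z',np.percentile(z[m],[0,1,3]).round(4))
H,S,V=cv2.split(cv2.cvtColor(im,cv2.COLOR_RGB2HSV))
for a in np.arange(.14,.245,.012):
    k=m&(abs(z-a)<.006); print(a.round(3),C[k].mean(0).round(4),k.sum(),'S',S[k].mean().round(),'V',V[k].mean().round())
q=[m&(abs(z-a)<.0015) for a in np.arange(.185,.225,.003)]
print([(z[k].mean().round(4),int(S[k].mean()),int(V[k].mean())) for k in q if k.any()])
```

```text
min z [0.1463 0.1486 0.1514]
0.14 [nan nan nan] 0 S nan V nan
0.152 [0.4904 0.2902 0.1522] 44 S 44.0 V 40.0
0.164 [0.4899 0.2909 0.163 ] 67 S 64.0 V 42.0
0.176 [0.4895 0.2915 0.1749] 76 S 65.0 V 42.0
0.188 [0.4897 0.2907 0.1881] 86 S 61.0 V 42.0
0.2 [0.4874 0.2911 0.1988] 91 S 33.0 V 72.0
0.212 [0.4866 0.291  0.2116] 65 S 59.0 V 125.0
0.224 [0.4863 0.2908 0.2238] 61 S 120.0 V 102.0
0.236 [0.4866 0.2911 0.2361] 69 S 122.0 V 101.0
[(np.float64(0.1849), 68, 46), (np.float64(0.1875), 62, 42), (np.float64(0.1914), 51, 36), (np.float64(0.1942), 51, 41), (np.float64(0.1967), 43, 56), (np.float64(0.1999), 19, 90), (np.float64(0.2028), 15, 98), (np.float64(0.2061), 14, 113), (np.float64(0.2087), 19, 144), (np.float64(0.2123), 68, 121), (np.float64(0.2148), 102, 111), (np.float64(0.2179), 114, 104), (np.float64(0.2207), 121, 103), (np.float64(0.2242), 120, 102)]<stdin>:7: RuntimeWarning: Mean of empty slice.
  ret = um.true_divide(
  ret = ret.dtype.type(ret / rcount)
```

```bash
python3 -m handwheel '[{"tx":-15,"ty":-12,"tz":0,"roll":0},{"tx":-25,"ty":-20,"tz":0,"roll":0},{"tx":-25,"ty":-20,"tz":0,"roll":0},{"tx":-25,"ty":-20,"tz":0,"roll":0},{"tx":-25,"ty":-20,"tz":0,"roll":0},{"tx":-25,"ty":-20,"tz":0,"roll":0},{"tx":-21,"ty":-17,"tz":0,"roll":0},{"tx":-15,"ty":-12,"tz":0,"roll":0},{"tx":0,"ty":0,"tz":0,"roll":0},{"tx":0,"ty":0,"tz":0,"roll":0},{"tx":0,"ty":0,"tz":0,"roll":0}]'
python3 -c "
from h import *
delta([.5847,.0900,.155])"
```

```text
t: 4.0
tool_pos: [0.5844, 0.0908, 0.2615]
tool_rot: [-0.648, -3.071, 0.0]
contact_force: [0.3, 0.3, -0.7]
opening: 0.0151
grip_force: 44.6
tool d mm [ -0.9  -0.5 106.5] | cur yaw 2.726 tilt 0.0030 q6 -1.13 t 4.00
  x axis [-0.915  0.404  0.003] y axis [ 0.404  0.915 -0.001]
```

```bash
python3 -m handwheel '[{"tx":-0.5,"ty":-0.5,"tz":15,"roll":0},{"tx":0,"ty":0,"tz":25,"roll":0},{"tx":0,"ty":0,"tz":25,"roll":0},{"tx":0,"ty":0,"tz":20,"roll":0},{"tx":0,"ty":0,"tz":12,"roll":0},{"tx":0,"ty":0,"tz":5,"roll":0},{"tx":0,"ty":0,"tz":0,"roll":0},{"tx":0,"ty":0,"tz":0,"roll":0},{"tx":0,"ty":0,"tz":0,"roll":0}]'; python3 -m handwheel '[{"tx":0,"ty":0,"tz":2,"roll":0},{"tx":0,"ty":0,"tz":0,"roll":0},{"tx":0,"ty":0,"tz":0,"roll":0}]';python3 -m handwheel '[{"tx":0,"ty":0,"tz":2,"roll":0},{"tx":0,"ty":0,"tz":0,"roll":0},{"tx":0,"ty":0,"tz":0,"roll":0}]'
```

```text
t: 4.75
tool_pos: [0.5866, 0.09, 0.1631]
tool_rot: [0.647, 3.071, 0.001]
contact_force: [0.7, -0.1, -1.3]
opening: 0.0155
grip_force: 44.6
t: 5.0
tool_pos: [0.5859, 0.0897, 0.1599]
tool_rot: [0.648, 3.073, 0.0]
contact_force: [-0.1, 0.4, -2.0]
opening: 0.0152
grip_force: 44.6
t: 5.25
tool_pos: [0.5854, 0.0897, 0.157]
tool_rot: [-0.648, -3.074, 0.0]
contact_force: [-0.4, 0.4, -1.0]
opening: 0.0154
grip_force: 44.6
```

```bash
python3 -m handwheel '[{"tx":0,"ty":0,"tz":2,"roll":0},{"tx":0,"ty":0,"tz":0,"roll":0},{"tx":0,"ty":0,"tz":0,"roll":0}]'; python3 -m handwheel '[{"tx":0,"ty":0,"tz":2,"roll":0},{"tx":0,"ty":0,"tz":0,"roll":0},{"tx":0,"ty":0,"tz":0,"roll":0}]';python3 -m handwheel '[{"tx":0,"ty":0,"tz":2,"roll":0},{"tx":0,"ty":0,"tz":0,"roll":0},{"tx":0,"ty":0,"tz":0,"roll":0}]'
```

```text
t: 5.5
tool_pos: [0.5861, 0.0897, 0.1565]
tool_rot: [0.648, 3.072, 0.0]
contact_force: [-0.8, -0.3, 4.5]
opening: 0.0152
grip_force: 45.3
t: 5.75
tool_pos: [0.5868, 0.0897, 0.1564]
tool_rot: [0.648, 3.071, 0.001]
contact_force: [-1.6, -0.5, 10.1]
opening: 0.0151
grip_force: 46.3
t: 6.0
tool_pos: [0.5878, 0.0895, 0.1563]
tool_rot: [0.647, 3.068, 0.001]
contact_force: [-2.5, -0.4, 16.4]
opening: 0.0153
grip_force: 47.2
```

```bash
python3 -m handwheel '[{"tx":0,"ty":0,"tz":-15,"roll":0},{"tx":0,"ty":0,"tz":-25,"roll":0},{"tx":0,"ty":0,"tz":-25,"roll":0},{"tx":0,"ty":0,"tz":-15,"roll":0},{"tx":0,"ty":0,"tz":-6,"roll":0},{"tx":0,"ty":0,"tz":0,"roll":0},{"tx":0,"ty":0,"tz":0,"roll":0},{"tx":0,"ty":0,"tz":0,"roll":0},{"tx":0,"ty":0,"tz":0,"roll":0}]'; python3 -m handwheel '[{"tx":0,"ty":0,"tz":15,"roll":0},{"tx":0,"ty":0,"tz":25,"roll":0},{"tx":0,"ty":0,"tz":25,"roll":0},{"tx":0,"ty":0,"tz":10,"roll":0},{"tx":0,"ty":0,"tz":5,"roll":0},{"tx":0,"ty":0,"tz":3,"roll":0},{"tx":0,"ty":0,"tz":0,"roll":0},{"tx":0,"ty":0,"tz":0,"roll":0},{"tx":0,"ty":0,"tz":0,"roll":0},{"tx":0,"ty":0,"tz":0,"roll":0}]'
```

```text
t: 6.75
tool_pos: [0.5845, 0.0897, 0.2349]
tool_rot: [-0.648, -3.071, 0.001]
contact_force: [0.3, 0.0, 0.4]
opening: 0.0151
grip_force: 44.6
t: 7.58
tool_pos: [0.5855, 0.0889, 0.1564]
tool_rot: [-0.648, -3.074, 0.003]
contact_force: [-4.9, -2.0, 7.7]
opening: 0.0151
grip_force: 46.4
```

```bash
python3 -m handwheel '[{"tx":0,"ty":0,"tz":-15,"roll":0},{"tx":0,"ty":0,"tz":-25,"roll":0},{"tx":0,"ty":0,"tz":-25,"roll":0},{"tx":0,"ty":0,"tz":-15,"roll":0},{"tx":0,"ty":0,"tz":-4,"roll":0},{"tx":0,"ty":0,"tz":0,"roll":0},{"tx":0,"ty":0,"tz":0,"roll":0},{"tx":0,"ty":0,"tz":0,"roll":0},{"tx":0,"ty":0,"tz":-16,"roll":0},{"tx":0,"ty":0,"tz":-16,"roll":0},{"tx":0,"ty":0,"tz":0,"roll":0},{"tx":0,"ty":0,"tz":0,"roll":0}]'
python3 -c "
from h import *
delta([.484,.289,.268])"
```

```text
t: 8.58
tool_pos: [0.5856, 0.0897, 0.2697]
tool_rot: [-0.648, -3.074, -0.0]
contact_force: [0.1, -0.6, -1.2]
opening: 0.0149
grip_force: 44.8
tool d mm [173.4 141.3   1.7] | cur yaw 2.726 tilt 0.0000 q6 -1.13 t 8.58
  x axis [-0.915  0.404  0.   ] y axis [ 0.404  0.915 -0.   ]
```

```bash
python3 -m handwheel '[{"tx":15,"ty":12,"tz":0,"roll":0},{"tx":25,"ty":20.4,"tz":0,"roll":0},{"tx":25,"ty":20.4,"tz":0,"roll":0},{"tx":25,"ty":20.4,"tz":0,"roll":0},{"tx":25,"ty":20.4,"tz":0,"roll":0},{"tx":25,"ty":20.4,"tz":0,"roll":0},{"tx":20,"ty":16.3,"tz":0,"roll":0},{"tx":13.4,"ty":11,"tz":0,"roll":0},{"tx":0,"ty":0,"tz":0,"roll":0},{"tx":0,"ty":0,"tz":0,"roll":0},{"tx":0,"ty":0,"tz":0,"roll":0}]'
python3 - <<'E'
from h import *
delta([.484,.289,.125])
im,d,K,E=shot('scene'); C=cloud(d,K,E); x,y,z=np.moveaxis(C,-1,0)
m=(abs(x-.484)<.03)&(abs(y-.289)<.03)
for a in (.165,.175,.185,.224,.236): k=m&(abs(z-a)<.006); print(a,C[k].mean(0).round(4))
V=im.max(2); P=C[(abs(z-.0595)<.003)&m&(V>140)]
A=np.c_[P[:,:2],np.ones(len(P))]; s=np.linalg.lstsq(A,(P[:,:2]**2).sum(1),rcond=None)[0]; c=s[:2]/2; print('pot c',c.round(4),np.sqrt(s[2]+c@c).round(4))
E
```

```text
t: 9.5
tool_pos: [0.4838, 0.2884, 0.2687]
tool_rot: [-0.649, -3.072, 0.003]
contact_force: [-0.3, -0.5, -1.1]
opening: 0.0149
grip_force: 44.7
tool d mm [-1.000e-01  1.000e+00  1.437e+02] | cur yaw 2.726 tilt 0.0022 q6 -0.75 t 9.50
  x axis [-0.915  0.404  0.001] y axis [ 0.404  0.915 -0.002]
0.165 [0.4907 0.2908 0.1658]
0.175 [0.4911 0.2907 0.1761]
0.185 [0.4911 0.2909 0.1836]
0.224 [0.4882 0.2901 0.2235]
0.236 [0.4885 0.2893 0.2356]
pot c [0.4836 0.2875] 0.0234
```

```bash
python3 -m handwheel '[{"tx":-2.4,"ty":-0.6,"tz":15,"roll":0},{"tx":0,"ty":0,"tz":25,"roll":0},{"tx":0,"ty":0,"tz":30,"roll":0},{"tx":0,"ty":0,"tz":30,"roll":0},{"tx":0,"ty":0,"tz":22,"roll":0},{"tx":0,"ty":0,"tz":12,"roll":0},{"tx":0,"ty":0,"tz":6,"roll":0},{"tx":0,"ty":0,"tz":0,"roll":0},{"tx":0,"ty":0,"tz":0,"roll":0},{"tx":0,"ty":0,"tz":0,"roll":0}]'; python3 -m handwheel '[{"tx":0,"ty":0,"tz":3,"roll":0},{"tx":0,"ty":0,"tz":0,"roll":0},{"tx":0,"ty":0,"tz":0,"roll":0}]'; python3 -m handwheel '[{"tx":0,"ty":0,"tz":2,"roll":0},{"tx":0,"ty":0,"tz":0,"roll":0},{"tx":0,"ty":0,"tz":0,"roll":0}]'
```

```text
t: 10.38
tool_pos: [0.4873, 0.2879, 0.1324]
tool_rot: [0.648, 3.071, 0.003]
contact_force: [-0.2, 0.6, -1.2]
opening: 0.0151
grip_force: 44.8
t: 10.63
tool_pos: [0.4862, 0.2877, 0.1278]
tool_rot: [0.648, 3.073, 0.001]
contact_force: [1.0, 0.0, -0.9]
opening: 0.015
grip_force: 44.8
t: 10.88
tool_pos: [0.4858, 0.2875, 0.1251]
tool_rot: [-0.648, -3.074, 0.0]
contact_force: [0.5, 0.2, -0.8]
opening: 0.0155
grip_force: 44.8
```

```bash
python3 -m handwheel '[{"tx":0,"ty":0,"tz":2,"roll":0},{"tx":0,"ty":0,"tz":1,"roll":0},{"tx":0,"ty":0,"tz":0,"roll":0},{"tx":0,"ty":0,"tz":0,"roll":0}]'; python3 -m handwheel '[{"tx":0,"ty":0,"tz":1,"roll":0},{"tx":0,"ty":0,"tz":0,"roll":0},{"tx":0,"ty":0,"tz":0,"roll":0}]'
```

```text
t: 11.22
tool_pos: [0.4858, 0.2875, 0.122]
tool_rot: [-0.648, -3.074, 0.0]
contact_force: [0.5, 0.2, -1.0]
opening: 0.0149
grip_force: 44.8
t: 11.47
tool_pos: [0.4861, 0.2876, 0.1215]
tool_rot: [0.648, 3.074, 0.001]
contact_force: [-0.7, 0.4, 0.1]
opening: 0.0152
grip_force: 45.0
```

```bash
python3 -m handwheel '[{"tx":0,"ty":0,"tz":0,"roll":0},{"tx":0,"ty":0,"tz":0,"roll":0},{"tx":0,"ty":0,"tz":0,"roll":0},{"tx":0,"ty":0,"tz":0,"roll":0},{"tx":0,"ty":0,"tz":0,"roll":0}]' 45; python3 -m handwheel '[{"tx":0,"ty":0,"tz":-12,"roll":0},{"tx":0,"ty":0,"tz":-30,"roll":0},{"tx":0,"ty":0,"tz":-35,"roll":0},{"tx":0,"ty":0,"tz":-35,"roll":0},{"tx":0,"ty":0,"tz":-35,"roll":0},{"tx":0,"ty":0,"tz":0,"roll":0},{"tx":0,"ty":0,"tz":0,"roll":0},{"tx":0,"ty":0,"tz":0,"roll":0}]'; python3 w1.py
python3 - <<'E'
from h import *
f=np.load('top0.npz'); 
delta([.522,-.297,.20],np.radians(35))
im,d,K,E=shot('scene'); np.savez('s3.npz',im=im,d=d,K=K,E=E); cv2.imwrite('pics/s3.png',im[...,::-1])
E
```

```text
t: 11.88
tool_pos: [0.4859, 0.2875, 0.1212]
tool_rot: [0.648, 3.074, 0.0]
contact_force: [-0.2, -0.1, -0.0]
opening: 0.0451
grip_force: 0.0
t: 12.55
tool_pos: [0.4858, 0.2875, 0.2685]
tool_rot: [0.648, 3.074, 0.0]
contact_force: [-0.2, -0.5, -0.6]
opening: 0.0451
grip_force: 0.0
348 0.17623189882104567 ((483.00189208984375, 289.3437194824219), (15.933156967163086, 15.656927108764648), 66.22906494140625)
pot c [0.4841 0.2878] 0.0227
tool d mm [  2.7   1.2 150.1] | cur yaw 2.726 tilt 0.0020 q6 -0.75 t 12.60 | roll -0.001 (tool z down: roll=-dyaw)
  x axis [-0.915  0.404  0.001] y axis [ 0.404  0.915 -0.001]
tool d mm [-269.7 -519.6   67.5] | cur yaw 2.726 tilt 0.0020 q6 -0.75 t 12.60 | roll -1.027 (tool z down: roll=-dyaw)
  x axis [-0.915  0.404  0.001] y axis [ 0.404  0.915 -0.001]
```

View pics/s3.png

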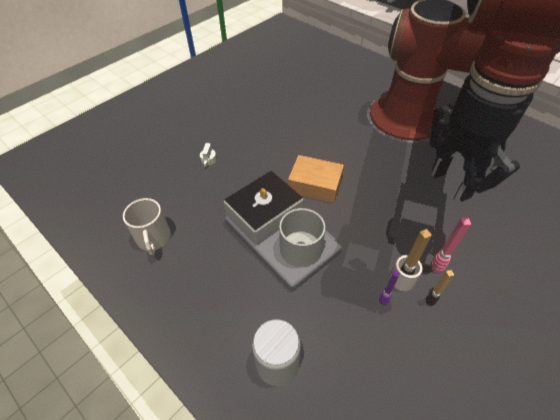

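The brush is back upright in the pot: (417,250) in the picture, top at z 0.176. The knob at (207,155), mug, carton and canister haven't moved. Next I roll to the knob's heading and go over the dial for a close look.

```bash
python3 -m handwheel '[{"tx":0,"ty":0,"tz":0,"roll":0.124},{"tx":0,"ty":0,"tz":0,"roll":0.124},{"tx":0,"ty":0,"tz":0,"roll":0.124},{"tx":0,"ty":0,"tz":0,"roll":0.124},{"tx":0,"ty":0,"tz":0,"roll":0.124},{"tx":0,"ty":0,"tz":0,"roll":0.124},{"tx":0,"ty":0,"tz":0,"roll":0.124},{"tx":0,"ty":0,"tz":0,"roll":0.124},{"tx":0,"ty":0,"tz":0,"roll":0.124},{"tx":0,"ty":0,"tz":0,"roll":0.124},{"tx":0,"ty":0,"tz":0,"roll":0.124},{"tx":0,"ty":0,"tz":0,"roll":0.124}]' 45;  python3 -m handwheel '[{"tx":0,"ty":0,"tz":0,"roll":0.124},{"tx":0,"ty":0,"tz":0,"roll":0.124},{"tx":0,"ty":0,"tz":0,"roll":0.124},{"tx":0,"ty":0,"tz":0,"roll":0.124},{"tx":0,"ty":0,"tz":0,"roll":0.124},{"tx":0,"ty":0,"tz":0,"roll":0}]'
python3 -c "
from h import *
delta([.535,-.04,.268],.61)"
```

```text
t: 13.65
tool_pos: [0.485, 0.2872, 0.2659]
tool_rot: [-2.564, -1.814, 0.006]
contact_force: [0.4, -0.1, 0.9]
opening: 0.0449
grip_force: 0.0
t: 14.15
tool_pos: [0.4851, 0.2871, 0.266]
tool_rot: [2.993, 0.952, -0.006]
contact_force: [0.6, 0.2, -0.8]
opening: 0.0445
grip_force: 0.0
tool d mm [-148.2  295.9   -1.7] | cur yaw 0.616 tilt 0.0037 q6 1.36 t 14.15 | roll 0.006 (tool z down: roll=-dyaw)
  x axis [ 0.816  0.578 -0.004] y axis [ 0.578 -0.816 -0.001]
```

```bash
python3 -m handwheel '[{"tx":-10,"ty":20,"tz":0,"roll":0},{"tx":-18,"ty":36,"tz":0,"roll":0},{"tx":-18,"ty":36,"tz":0,"roll":0},{"tx":-18,"ty":36,"tz":0,"roll":0},{"tx":-18,"ty":36,"tz":0,"roll":0},{"tx":-18,"ty":36,"tz":0,"roll":0},{"tx":-18,"ty":36,"tz":0,"roll":0},{"tx":-18,"ty":36,"tz":0,"roll":0},{"tx":-12,"ty":24,"tz":0,"roll":0},{"tx":0,"ty":0,"tz":0,"roll":0},{"tx":0,"ty":0,"tz":0,"roll":0},{"tx":0,"ty":0,"tz":0,"roll":0}]'
python3 - <<'E'
from h import *
im,d,K,E=shot('wrist'); np.savez('w2.npz',im=im,d=d,K=K,E=E); cv2.imwrite('pics/w2.png',im[...,::-1])
C=cloud(d,K,E); x,y,z=np.moveaxis(C,-1,0)
H,S,V=cv2.split(cv2.cvtColor(im,cv2.COLOR_RGB2HSV))
near=(abs(x-.571)<.06)&(abs(y+.034)<.06)
for t in (110,150):
    m=near&(V>t)&(S<70)&(abs(z-.0915)<.006); k,l,st,ce=cv2.connectedComponentsWithStats(m.astype(np.uint8)); i=1+np.argmax(st[1:,4]); m=l==i
    P=C[m][:,:2]; r=P-np.median(P,0); 
    print(t,m.sum(),st[i].tolist(),'z',np.median(z[m]).round(4),'minmax',P.min(0).round(4),P.max(0).round(4))
    # ray/plane version of the mask
    v,u=np.nonzero(m); Q=plane(np.c_[u,v],.0915,K,E)[:,:2]; np.save('ringpts.npy',Q)
    hull=cv2.convexHull((Q*1e5).astype(np.int32))
k=near&(z>.107)&(H>8)&(H<32)&(S>80); print('tip',C[k].mean(0).round(4),k.sum(),np.percentile(z[k],[5,95]).round(4))
delta([.522,-.297,.20])
E
```

```text
t: 15.15
tool_pos: [0.5363, -0.0389, 0.2673]
tool_rot: [-2.991, -0.957, 0.002]
contact_force: [-0.3, 0.7, 0.0]
opening: 0.045
grip_force: 0.0
110 925 [279, 136, 37, 44, 925] z 0.0919 minmax [ 0.5516 -0.0532] [ 0.6033 -0.0145]
150 882 [279, 136, 37, 44, 882] z 0.092 minmax [ 0.5521 -0.0532] [ 0.6031 -0.0148]
tip [ 0.5621 -0.0257  0.2061] 172 [0.1121 0.4393]
tool d mm [-161.9  202.1   67.4] | cur yaw 0.620 tilt 0.0013 q6 0.74 t 15.20
  x axis [ 0.814  0.581 -0.001] y axis [ 0.581 -0.814 -0.001]
```

View pics/w2.png

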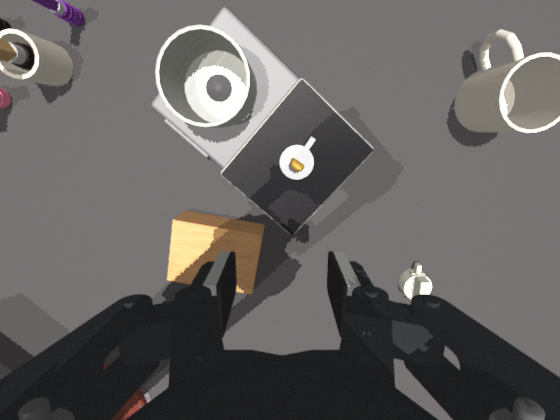

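The dial ring is at (297,162) with the nib running to (313,139). The knob is at (416,285) with its pointer at (417,266). I'll fit both.

```bash
cat > ring.py <<'E'
from h import *
def ringfit(im,d,K,E,c0):
    C=cloud(d,K,E); x,y,z=np.moveaxis(C,-1,0); H,S,V=cv2.split(cv2.cvtColor(im,cv2.COLOR_RGB2HSV))
    m=(V>130)&(S<70)&(abs(z-.0915)<.006)&(np.hypot(x-c0[0],y-c0[1])<.04)
    v,u=np.nonzero(m); Q=plane(np.c_[u,v],.0915,K,E)[:,:2]; c=np.array(c0)
    cs,_=cv2.findContours(m.astype(np.uint8),cv2.RETR_EXTERNAL,cv2.CHAIN_APPROX_NONE); cc=max(cs,key=len)[:,0]
    B=plane(cc,.0915,K,E)[:,:2]
    for _ in range(8):
        r=np.hypot(*(B-c).T); P=B[(r<.0215)&(r>.016)]
        A=np.c_[P,np.ones(len(P))]; s=np.linalg.lstsq(A,(P**2).sum(1),rcond=None)[0]; c=s[:2]/2
    rad=np.sqrt(s[2]+c@c); r=np.hypot(*(Q-c).T); N=Q[(r>.022)&(r<.034)]; a=N.mean(0)-c
    return c,rad,np.arctan2(a[1],a[0]),r.max(),len(N)
if __name__=='__main__':
    for n in('w2.npz','scene0.npz','top0.npz'):
        f=np.load(n); g=[f[k] for k in('im','d','K','E')]; print(n,ringfit(*g,(.570,-.035)))
    f=np.load('w2.npz'); im,d,K,E=[f[k] for k in('im','d','K','E')]; C=cloud(d,K,E); x,y,z=np.moveaxis(C,-1,0)
    nk=np.hypot(x-.522,y+.297)<.06
    P=C[nk&(z>.037)&(z<.048)]; r=cv2.minAreaRect((P[:,:2]*1e3).astype(np.float32)); print('bar',r,np.median(P[:,2]))
    P=C[nk&(z>.005)&(z<.05)]; c=np.array(r[0])/1e3; rr=np.hypot(*(P[:,:2]-c).T); N=P[(rr>.025)&(rr<.036)]; a=N[:,:2].mean(0)-c; print('pointer',np.degrees(np.arctan2(a[1],a[0])),len(N),rr.max(),N[:,2].mean())
E
python3 ring.py
```

```text
w2.npz (array([ 0.57109187, -0.0339052 ]), np.float64(0.018974364930044785), np.float64(0.022081581819568305), np.float64(0.032244686017321035), 62)
scene0.npz (array([ 0.57062555, -0.03437532]), np.float64(0.018400211739340026), np.float64(0.02251866975366186), np.float64(0.03169592655213461), 13)
top0.npz (array([ 0.57033438, -0.03557564]), np.float64(0.02048063178378017), np.float64(-0.1023794832923873), np.float64(0.033359708116812034), 28)
bar ((530.1956787109375, -292.0121765136719), (19.553064346313477, 14.469987869262695), 36.63207244873047) 0.041983671901961256
pointer -174.7383559432325 38 0.03017565888381676 0.017535251812819605
```

```bash
python3 -m handwheel '[{"tx":-12,"ty":15,"tz":0,"roll":0},{"tx":-24,"ty":30,"tz":0,"roll":0},{"tx":-24,"ty":30,"tz":0,"roll":0},{"tx":-24,"ty":30,"tz":0,"roll":0},{"tx":-24,"ty":30,"tz":10,"roll":0},{"tx":-24,"ty":30,"tz":20,"roll":0},{"tx":-20,"ty":25,"tz":20,"roll":0},{"tx":-10,"ty":12,"tz":20,"roll":0},{"tx":0,"ty":0,"tz":20,"roll":0},{"tx":0,"ty":0,"tz":7,"roll":0},{"tx":0,"ty":0,"tz":0,"roll":0},{"tx":0,"ty":0,"tz":0,"roll":0}]' 60
cat > knob.py <<'E'
from h import *
im,d,K,E=shot('wrist'); np.savez('w3.npz',im=im,d=d,K=K,E=E)
C=cloud(d,K,E); x,y,z=np.moveaxis(C,-1,0)
nk=np.hypot(x-.522,y+.297)<.06
P=C[nk&(z>.038)&(z<.047)]; r=cv2.minAreaRect((P[:,:2]*1e3).astype(np.float32)); print('bar',r,np.median(P[:,2]),len(P))
c=np.array(r[0])/1e3; P=C[nk&(z>.004)&(z<.05)]; rr=np.hypot(*(P[:,:2]-c).T); N=P[(rr>.026)&(rr<.036)]; a=N[:,:2].mean(0)-c; print('pointer',np.arctan2(a[1],a[0]),len(N),rr.max(),N[:,2].mean())
S=P[(P[:,2]>.017)&(P[:,2]<.023)]; print('skirt',S[:,:2].min(0).round(4),S[:,:2].max(0).round(4))
yaw=np.radians(r[2]); 
if r[1][0]<r[1][1]: yaw-=np.pi/2
print('yaw',yaw); delta([c[0],c[1],.022-.004],yaw)
cv2.imwrite('pics/w3.png',im[...,::-1])
E
python3 knob.py
```

```text
t: 16.2
tool_pos: [0.5223, -0.2952, 0.1723]
tool_rot: [-2.991, -0.959, -0.0]
contact_force: [-1.7, 0.1, -0.0]
opening: 0.06
grip_force: 0.0
bar ((522.6717529296875, -298.6786804199219), (39.35968780517578, 13.199141502380371), 35.472347259521484) 0.04242063644222305 545
pointer 0.6367695803711512 57 0.03361353273180975 0.016493407162340153
skirt [ 0.5015 -0.3193] [ 0.5506 -0.2771]
yaw 0.6191092530894374
tool d mm [ -2.    2.1 155.4] | cur yaw 0.620 tilt 0.0019 q6 0.31 t 16.25 | roll 0.001 (tool z down: roll=-dyaw)
  x axis [0.814 0.581 0.001] y axis [ 0.581 -0.814  0.002]
```

```bash
python3 -m handwheel '[{"tx":-2,"ty":2.5,"tz":15,"roll":0},{"tx":0,"ty":0,"tz":30,"roll":0},{"tx":0,"ty":0,"tz":35,"roll":0},{"tx":0,"ty":0,"tz":30,"roll":0},{"tx":0,"ty":0,"tz":20,"roll":0},{"tx":0,"ty":0,"tz":8,"roll":0},{"tx":0,"ty":0,"tz":3,"roll":0},{"tx":0,"ty":0,"tz":0,"roll":0},{"tx":0,"ty":0,"tz":0,"roll":0},{"tx":0,"ty":0,"tz":0,"roll":0},{"tx":0,"ty":0,"tz":0,"roll":0}]' 32
python3 -c "
from h import *
delta([.5226,-.2985,.025])"
```

```text
t: 17.17
tool_pos: [0.5228, -0.3005, 0.033]
tool_rot: [2.99, 0.955, 0.003]
contact_force: [0.3, -0.6, -0.8]
opening: 0.0316
grip_force: 0.0
tool d mm [ 1.  -1.8  8. ] | cur yaw 0.618 tilt 0.0034 q6 0.31 t 17.17
  x axis [0.815 0.579 0.001] y axis [ 0.579 -0.815  0.003]
```

```bash
python3 -m handwheel '[{"tx":0.5,"ty":-1,"tz":4,"roll":0},{"tx":0,"ty":0,"tz":2,"roll":0},{"tx":0,"ty":0,"tz":0,"roll":0},{"tx":0,"ty":0,"tz":0,"roll":0},{"tx":0,"ty":0,"tz":0,"roll":0}]' 32; python3 -m handwheel '[{"tx":0,"ty":0,"tz":0,"roll":0},{"tx":0,"ty":0,"tz":0,"roll":0},{"tx":0,"ty":0,"tz":0,"roll":0},{"tx":0,"ty":0,"tz":0,"roll":0},{"tx":0,"ty":0,"tz":0,"roll":0}]' 4 60
```

```text
t: 17.58
tool_pos: [0.5213, -0.2986, 0.0248]
tool_rot: [-2.993, -0.955, 0.0]
contact_force: [0.6, 0.6, 0.4]
opening: 0.0318
grip_force: 0.0
t: 18.0
tool_pos: [0.5214, -0.2987, 0.025]
tool_rot: [2.993, 0.955, 0.0]
contact_force: [0.4, -0.1, -1.0]
opening: 0.0041
grip_force: 0.0
```

Run:
```python
from h import *
im,d,K,E=shot('wrist'); im2,d2,K2,E2=shot('scene')
C=cloud(d2,K2,E2)
a=cv2.resize(im2[90:210,150:270],(520,520),interpolation=cv2.INTER_CUBIC); b=im[150:410,210:350]; b=cv2.resize(b,(280,520))
cv2.imwrite('pics/miss.png',np.hstack([a,b])[...,::-1])
x,y,z=np.moveaxis(C,-1,0); im=im2; m=(abs(x-.522)<.06)&(abs(y+.298)<.06)&(im.min(2)>120)&(z>.005); print(C[m].min(0),C[m].max(0),m.sum())
```

```text
[ 0.50498286 -0.31857075  0.00903235] [ 0.57348297 -0.24262755  0.37081652] 120
```

View pics/miss.png

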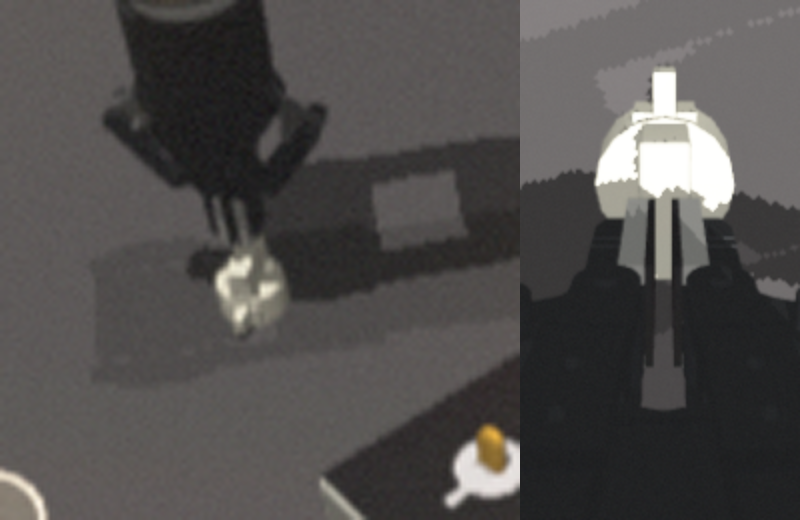

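The wrist crop shows the closed fingers behind or above the bar's rear half, not gripping it. The knob is still upright and in place. I'll measure pads and knob in the tool frame.

Run:
```python
from h import *
im,d,K,E=shot('wrist'); o=ctrl.get_obs(); M=R.from_rotvec(o['tool_rot']).as_matrix(); t=np.array(o['tool_pos'])
print('tcp px',proj(t,K,E),'grasp px',proj(t-M[:,2]*.0187,K,E), o['opening'],o['grip_force'])
C=cloud(d,K,E); T=(C-t)@M; x,y,z=np.moveaxis(T*1e3,-1,0)
br=im.min(2)
P=C[(C[...,2]>.036)&(C[...,2]<.047)&(br>90)&(abs(x)<45)&(abs(y)<30)]; print('bar top world',cv2.minAreaRect((P[:,:2]*1e3).astype(np.float32)),len(P))
P=C[(C[...,2]>.016)&(C[...,2]<.023)&(br>90)&(abs(x)<45)&(abs(y)<30)]; print('skirt',P.min(0).round(4),P.max(0).round(4),len(P))
for v in range(225,330,8): print(v,[(int(x[v,u]),int(y[v,u]),int(z[v,u]),int(br[v,u])) for u in (262,270,276,280,284,290,298)])
```

```text
tcp px [[281.3931079  246.44370485]] grasp px [[281.37560203 259.29316933]] 0.004045157715064637 0.0
bar top world ((522.5037841796875, -298.34051513671875), (39.7420654296875, 13.8858642578125), 35.67774200439453) 1148
skirt [ 0.5038 -0.3191  0.016 ] [ 0.5515 -0.2766  0.0229] 1916
225 [(11, -11, 4, 254), (18, -5, -16, 246), (19, -2, -18, 254), (18, 0, -18, 254), (18, 1, -17, 254), (18, 4, -17, 254), (12, 9, 3, 254)]
233 [(6, -11, 4, 254), (14, -5, -16, 247), (14, -2, -17, 254), (14, 0, -17, 254), (14, 1, -18, 254), (14, 4, -17, 254), (6, 9, 5, 254)]
241 [(1, -11, 4, 150), (9, -6, -17, 245), (10, -2, -18, 254), (9, 0, -17, 254), (10, 1, -19, 254), (9, 4, -17, 254), (1, 10, 4, 253)]
249 [(-3, -11, 4, 149), (5, -6, -17, 135), (5, -2, -17, 94), (5, 0, -18, 150), (5, 1, -17, 151), (5, 4, -18, 138), (67, 0, -172, 136)]
257 [(-8, -11, 4, 133), (11, -5, -42, 107), (12, -2, -43, 32), (0, 0, -17, 151), (0, 1, -17, 150), (12, 3, -43, 136), (11, 7, -42, 136)]
265 [(11, -8, -50, 107), (11, -4, -51, 106), (11, -2, -51, 30), (-3, 0, -18, 150), (-3, 1, -18, 151), (11, 3, -51, 78), (11, 7, -51, 136)
[... 384 characters left out ...]
8, 3, -66, 54), (13, 5, -74, 32)]
297 [(12, -6, -78, 31), (10, -3, -75, 32), (6, -1, -67, 35), (-47, -1, 24, 54), (-47, 1, 24, 57), (5, 3, -67, 39), (12, 5, -78, 34)]
305 [(13, -6, -84, 32), (7, -3, -75, 36), (3, -1, -68, 37), (-53, -1, 23, 54), (-54, 1, 24, 55), (2, 3, -66, 37), (12, 5, -83, 34)]
313 [(17, -5, -95, 31), (5, -3, -76, 31), (-1, -2, -66, 34), (-61, -1, 25, 57), (-61, 1, 25, 59), (-1, 3, -66, 35), (13, 5, -88, 34)]
321 [(17, -5, -99, 31), (1, -3, -76, 32), (-4, -2, -66, 41), (-67, -1, 25, 74), (-66, 1, 23, 72), (-4, 3, -66, 33), (11, 5, -90, 32)]
329 [(14, -5, -98, 31), (-1, -3, -76, 35), (-8, -2, -67, 47), (-73, -1, 24, 75), (-73, 1, 23, 74), (-8, 3, -66, 43), (8, 5, -90, 31)]
```

Depth shows the fingers' lower end about 40 mm behind the stated TCP (tool z about -40), so they closed in the air above the bar. That also fits the brush having been gripped near its top. I'll check this against the scene camera before going lower.

```bash
python3 -m handwheel '[{"tx":0,"ty":0,"tz":0,"roll":0},{"tx":0,"ty":0,"tz":0,"roll":0},{"tx":0,"ty":0,"tz":0,"roll":0},{"tx":0,"ty":0,"tz":0,"roll":0}]' 32
python3 - <<'E'
from h import *
o=ctrl.get_obs(); M=R.from_rotvec(o['tool_rot']).as_matrix(); t=np.array(o['tool_pos'])
for n in('scene','wrist'):
    im,d,K,E=shot(n); C=cloud(d,K,E); T=(C-t)@M*1e3
    m=(d>0)&(abs(T[...,0])<22)&(abs(T[...,1])<60)&(C[...,2]>.046)
    for s in(-1,1):
        k=m&(T[...,1]*s>6)&(T[...,1]*s<45); P=T[k]; P=P[np.argsort(-P[:,2])]; print(n,s,k.sum(),'lowest',np.round(P[:200:25]).tolist())
E
```

```text
t: 18.48
tool_pos: [0.5214, -0.2987, 0.025]
tool_rot: [2.993, 0.955, -0.0]
contact_force: [-0.1, -0.1, -0.5]
opening: 0.0316
grip_force: 0.0
scene -1 776 lowest [[7.0, -17.0, -28.0], [12.0, -19.0, -46.0], [10.0, -17.0, -57.0], [15.0, -26.0, -73.0], [-3.0, -26.0, -80.0], [7.0, -36.0, -83.0], [13.0, -18.0, -89.0], [-8.0, -22.0, -98.0]]
scene 1 541 lowest [[-6.0, 16.0, -30.0], [8.0, 28.0, -44.0], [-5.0, 16.0, -54.0], [-9.0, 18.0, -64.0], [9.0, 32.0, -74.0], [14.0, 19.0, -80.0], [13.0, 26.0, -85.0], [12.0, 18.0, -88.0]]
wrist -1 16689 lowest [[5.0, -16.0, -30.0], [-2.0, -16.0, -33.0], [12.0, -19.0, -34.0], [12.0, -22.0, -36.0], [8.0, -27.0, -37.0], [8.0, -26.0, -38.0], [11.0, -21.0, -39.0], [12.0, -19.0, -39.0]]
wrist 1 16610 lowest [[6.0, 16.0, -30.0], [-5.0, 16.0, -33.0], [7.0, 16.0, -34.0], [1.0, 16.0, -36.0], [12.0, 18.0, -37.0], [12.0, 21.0, -38.0], [-3.0, 16.0, -38.0], [-6.0, 16.0, -39.0]]
```

Both cameras agree: the finger ends sit about 29 mm behind the stated TCP, which puts them at z about 0.054, above the bar top at 0.042. I'll lower about 28 mm in checked steps.

```bash
python3 -m handwheel '[{"tx":0,"ty":0,"tz":8,"roll":0},{"tx":0,"ty":0,"tz":8,"roll":0},{"tx":0,"ty":0,"tz":0,"roll":0},{"tx":0,"ty":0,"tz":0,"roll":0},{"tx":0,"ty":0,"tz":0,"roll":0}]' 32; python3 -m handwheel '[{"tx":0,"ty":0,"tz":5,"roll":0},{"tx":0,"ty":0,"tz":4,"roll":0},{"tx":0,"ty":0,"tz":2,"roll":0},{"tx":0,"ty":0,"tz":0,"roll":0},{"tx":0,"ty":0,"tz":0,"roll":0},{"tx":0,"ty":0,"tz":0,"roll":0}]'
python3 - <<'E'
from h import *
o=ctrl.get_obs(); M=R.from_rotvec(o['tool_rot']).as_matrix(); t=np.array(o['tool_pos'])
im,d,K,E=shot('wrist'); C=cloud(d,K,E); T=(C-t)@M*1e3
for s in(-1,1):
    k=(d>0)&(abs(T[...,0])<14)&(T[...,1]*s>10)&(T[...,1]*s<30)&(C[...,2]>.023)&(im.max(2)<200); P=T[k]; print(s,np.percentile(P[:,2],[90,99,100]).round(1))
P=C[(C[...,2]>.036)&(C[...,2]<.047)&(im.min(2)>90)&(abs(T[...,0])<45)&(abs(T[...,1])<9)]; print('bar',cv2.minAreaRect((P[:,:2]*1e3).astype(np.float32)),len(P))
E
```

```text
t: 19.0
tool_pos: [0.5212, -0.2984, 0.0085]
tool_rot: [-2.992, -0.955, 0.001]
contact_force: [0.0, -0.4, 0.6]
opening: 0.032
grip_force: 0.0
t: 19.5
tool_pos: [0.5215, -0.2987, -0.0019]
tool_rot: [2.993, 0.955, 0.0]
contact_force: [0.8, 0.2, -0.3]
opening: 0.0319
grip_force: 0.0
-1 [-44.4 -33.5 -29.6]
1 [-44.5 -33.6 -29.8]
bar ((522.3666381835938, -298.42071533203125), (40.53016662597656, 13.938323020935059), 35.791114807128906) 2542
```

```bash
python3 -m handwheel '[{"tx":0,"ty":0,"tz":0,"roll":0},{"tx":0,"ty":0,"tz":0,"roll":0},{"tx":0,"ty":0,"tz":0,"roll":0},{"tx":0,"ty":0,"tz":0,"roll":0},{"tx":0,"ty":0,"tz":0,"roll":0},{"tx":0,"ty":0,"tz":0,"roll":0}]' 4 70
```

```text
t: 20.05
tool_pos: [0.5218, -0.2989, -0.0016]
tool_rot: [2.992, 0.955, 0.001]
contact_force: [0.4, -0.8, 2.7]
opening: 0.0121
grip_force: 70.9
```

```bash
python3 -m handwheel '[{"tx":0,"ty":0,"tz":-12,"roll":0},{"tx":0,"ty":0,"tz":-25,"roll":0},{"tx":0,"ty":0,"tz":-35,"roll":0},{"tx":0,"ty":0,"tz":-35,"roll":0},{"tx":0,"ty":0,"tz":-30,"roll":0},{"tx":0,"ty":0,"tz":-15,"roll":0.1},{"tx":0,"ty":0,"tz":0,"roll":0.12},{"tx":0,"ty":0,"tz":0,"roll":0.12},{"tx":0,"ty":0,"tz":0,"roll":0.12},{"tx":0,"ty":0,"tz":0,"roll":0.12},{"tx":0,"ty":0,"tz":0,"roll":0.02},{"tx":0,"ty":0,"tz":0,"roll":0}]'
cat > hand.py <<'E'
from h import *
o=ctrl.get_obs(); M=R.from_rotvec(o['tool_rot']).as_matrix(); t=np.array(o['tool_pos'])
im,d,K,E=shot('wrist'); np.savez('w4.npz',im=im,d=d,K=K,E=E); cv2.imwrite('pics/w4.png',im[...,::-1]); C=cloud(d,K,E); T=(C-t)@M*1e3; x,y,z=np.moveaxis(T,-1,0)
b=(im.min(2)>85)&(d>0)
m=b&(abs(x)<25)&(abs(y)<8.5)&(z<-36)&(z>-52); P=T[m]; print('bar top n',m.sum(),'z',np.median(P[:,2]).round(1),cv2.minAreaRect(P[:,:2].astype(np.float32)))
m=b&(x>10)&(x<23)&(abs(y)<24)&(z<-15)&(z>-28); P=T[m]; print('skirt z',np.median(P[:,2]).round(1),P.min(0).round(1),P.max(0).round(1))
m=b&(x>24.5)&(x<40)&(abs(y)<9)&(z<10)&(z>-32); P=T[m]; print('pointer',m.sum(),np.median(P,0).round(1),P.min(0).round(1),P.max(0).round(1))
E
python3 hand.py; python3 -c "
from h import *
delta([.571,-.034,.15],.022)"
```

```text
t: 21.05
tool_pos: [0.5212, -0.2984, 0.1501]
tool_rot: [-3.141, -0.031, 0.001]
contact_force: [-0.8, -0.7, -1.2]
opening: 0.0121
grip_force: 70.5
bar top n 2420 z -44.0 ((0.7436237335205078, -0.6361351013183594), (40.711517333984375, 16.923112869262695), 3.3635599613189697)
skirt z -21.7 [ 10.  -18.7 -28. ] [ 23.  18. -15.]
pointer 320 [ 30.5  -0.1 -18.7] [ 24.5  -3.8 -20.6] [34.6  3.  -8.3]
tool d mm [ 5.520e+01 -2.634e+02  1.000e-01] | cur yaw 0.020 tilt 0.0003 q6 0.91 t 21.10 | roll -0.002 (tool z down: roll=-dyaw)
  x axis [ 1.    0.02 -0.  ] y axis [ 0.02 -1.   -0.  ]
```

View pics/w4.png

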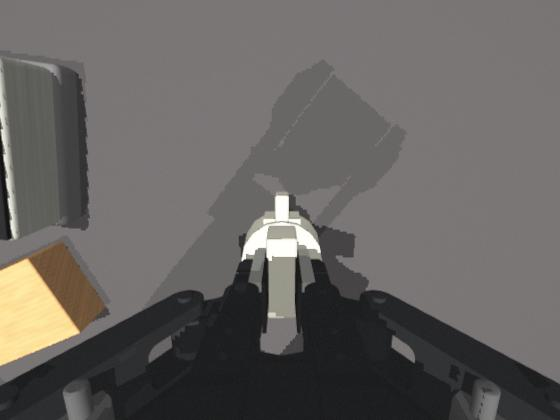

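The knob is held square: pointer at (282,205), straight along tool +x, underside about 2 mm above the TCP. Now over the spindle.

```bash
python3 -m handwheel '[{"tx":3,"ty":-14,"tz":0,"roll":0},{"tx":6,"ty":-30,"tz":0,"roll":0},{"tx":7,"ty":-34,"tz":0,"roll":0},{"tx":7,"ty":-34,"tz":0,"roll":0},{"tx":7,"ty":-34,"tz":0,"roll":0},{"tx":7,"ty":-34,"tz":0,"roll":0},{"tx":7,"ty":-34,"tz":0,"roll":0},{"tx":6,"ty":-27,"tz":0,"roll":0},{"tx":4.5,"ty":-22,"tz":0,"roll":0},{"tx":0,"ty":0,"tz":0,"roll":0},{"tx":0,"ty":0,"tz":0,"roll":0},{"tx":0,"ty":0,"tz":0,"roll":0}]'
python3 hand.py
python3 - <<'E'
from h import *
delta([.5703,-.0343,.125],.022)
f=np.load('w4.npz'); im,d,K,E=[f[k] for k in('im','d','K','E')]; C=cloud(d,K,E); x,y,z=np.moveaxis(C,-1,0)
m=(im.min(2)>110)&(abs(z-.0915)<.006)&(np.hypot(x-.571,y+.034)<.045); P=C[m]; print('ring/nib visible',m.sum(), P.min(0).round(4) if len(P) else '',P.max(0).round(4) if len(P) else '')
N=P[P[:,0]>.593]; print('nib', len(N), N.mean(0).round(4) if len(N) else '')
im,d,K,E=shot('scene'); C=cloud(d,K,E); x,y,z=np.moveaxis(C,-1,0); np.savez('s5.npz',im=im,d=d,K=K,E=E)
m=(np.hypot(x-.571,y+.034)<.04)&(z>.145)&(z<.2)&(im.min(2)>110); P=C[m]; print('knob scene',P.min(0).round(4),P.max(0).round(4),m.sum())
E
```

```text
t: 22.1
tool_pos: [0.571, -0.0346, 0.1499]
tool_rot: [3.141, 0.03, -0.0]
contact_force: [-0.1, -0.7, -0.1]
opening: 0.0119
grip_force: 70.5
bar top n 2417 z -44.0 ((0.6518001556396484, 0.4331626892089844), (16.96640396118164, 40.68825912475586), 87.7125015258789)
skirt z -21.7 [ 10.  -18.7 -27.9] [ 22.9  17.9 -15. ]
pointer 323 [ 30.6  -0.6 -18.8] [ 24.5  -3.8 -20.5] [34.6  3.1 -7.9]
tool d mm [-0.7 -0.8 24.9] | cur yaw 0.018 tilt 0.0003 q6 1.36 t 22.15 | roll -0.004 (tool z down: roll=-dyaw)
  x axis [ 1.     0.018 -0.   ] y axis [ 0.018 -1.     0.   ]
ring/nib visible 620 [ 0.5387 -0.0531  0.0891] [ 0.603  -0.003   0.0938]
nib 124 [ 0.5982 -0.0333  0.0917]
knob scene [ 0.5538 -0.0526  0.154 ] [ 0.6054 -0.0131  0.1951] 205
```

```bash
python3 -m handwheel '[{"tx":-0.6,"ty":-0.6,"tz":10,"roll":0},{"tx":0,"ty":0,"tz":12,"roll":0},{"tx":0,"ty":0,"tz":8,"roll":0},{"tx":0,"ty":0,"tz":0,"roll":0},{"tx":0,"ty":0,"tz":0,"roll":0},{"tx":0,"ty":0,"tz":0,"roll":0},{"tx":0,"ty":0,"tz":0,"roll":0}]'; python3 -m handwheel '[{"tx":0,"ty":0,"tz":3,"roll":0},{"tx":0,"ty":0,"tz":0,"roll":0},{"tx":0,"ty":0,"tz":0,"roll":0},{"tx":0,"ty":0,"tz":0,"roll":0}]'; python3 -m handwheel '[{"tx":0,"ty":0,"tz":3,"roll":0},{"tx":0,"ty":0,"tz":0,"roll":0},{"tx":0,"ty":0,"tz":0,"roll":0},{"tx":0,"ty":0,"tz":0,"roll":0}]'
```

```text
t: 22.78
tool_pos: [0.571, -0.0342, 0.1205]
tool_rot: [3.141, 0.028, 0.001]
contact_force: [0.4, 0.1, -0.8]
opening: 0.0119
grip_force: 70.4
t: 23.12
tool_pos: [0.5707, -0.0341, 0.1171]
tool_rot: [3.141, 0.028, 0.0]
contact_force: [-0.3, -0.4, 0.2]
opening: 0.0121
grip_force: 70.5
t: 23.45
tool_pos: [0.5705, -0.0341, 0.1138]
tool_rot: [-3.141, -0.028, 0.0]
contact_force: [-0.7, 1.2, -0.8]
opening: 0.0121
grip_force: 70.5
```

```bash
python3 -m handwheel '[{"tx":0,"ty":0,"tz":2,"roll":0},{"tx":0,"ty":0,"tz":0,"roll":0},{"tx":0,"ty":0,"tz":0,"roll":0}]'; python3 -m handwheel '[{"tx":0,"ty":0,"tz":2,"roll":0},{"tx":0,"ty":0,"tz":0,"roll":0},{"tx":0,"ty":0,"tz":0,"roll":0}]'; python3 -m handwheel '[{"tx":0,"ty":0,"tz":2,"roll":0},{"tx":0,"ty":0,"tz":0,"roll":0},{"tx":0,"ty":0,"tz":0,"roll":0}]'
```

```text
t: 23.7
tool_pos: [0.5705, -0.0341, 0.1117]
tool_rot: [-3.141, -0.028, 0.001]
contact_force: [0.4, 0.6, -0.8]
opening: 0.0126
grip_force: 70.5
t: 23.95
tool_pos: [0.5705, -0.0341, 0.1097]
tool_rot: [-3.141, -0.028, 0.001]
contact_force: [-0.5, 0.5, -1.0]
opening: 0.0121
grip_force: 70.5
t: 24.2
tool_pos: [0.5705, -0.0341, 0.1077]
tool_rot: [-3.141, -0.028, 0.001]
contact_force: [0.2, -0.5, -1.2]
opening: 0.0122
grip_force: 70.5
```

It's sliding on freely, about 6 mm past the tip with no side or axial force. Continuing down.

```bash
python3 -m handwheel '[{"tx":0,"ty":0,"tz":3,"roll":0},{"tx":0,"ty":0,"tz":0,"roll":0},{"tx":0,"ty":0,"tz":0,"roll":0}]'; python3 -m handwheel '[{"tx":0,"ty":0,"tz":3,"roll":0},{"tx":0,"ty":0,"tz":0,"roll":0},{"tx":0,"ty":0,"tz":0,"roll":0}]'; python3 -m handwheel '[{"tx":0,"ty":0,"tz":2,"roll":0},{"tx":0,"ty":0,"tz":0,"roll":0},{"tx":0,"ty":0,"tz":0,"roll":0}]';  python3 -m handwheel '[{"tx":0,"ty":0,"tz":2,"roll":0},{"tx":0,"ty":0,"tz":0,"roll":0},{"tx":0,"ty":0,"tz":0,"roll":0}]'
```

```text
t: 24.45
tool_pos: [0.5704, -0.0341, 0.1046]
tool_rot: [-3.141, -0.028, 0.001]
contact_force: [1.1, -0.3, -0.4]
opening: 0.0122
grip_force: 70.5
t: 24.7
tool_pos: [0.5704, -0.0341, 0.1017]
tool_rot: [-3.141, -0.028, 0.001]
contact_force: [0.2, 0.8, -0.7]
opening: 0.0123
grip_force: 70.5
t: 24.95
tool_pos: [0.5705, -0.0341, 0.0998]
tool_rot: [-3.141, -0.028, 0.0]
contact_force: [0.5, 0.9, -0.7]
opening: 0.0121
grip_force: 70.5
t: 25.2
tool_pos: [0.5709, -0.0342, 0.0984]
tool_rot: [3.141, 0.028, 0.001]
contact_force: [0.8, 0.5, 0.5]
opening: 0.0121
grip_force: 70.7
```

```bash
python3 -m handwheel '[{"tx":0,"ty":0,"tz":3,"roll":0},{"tx":0,"ty":0,"tz":0,"roll":0},{"tx":0,"ty":0,"tz":0,"roll":0}]'; python3 -m handwheel '[{"tx":0,"ty":0,"tz":3,"roll":0},{"tx":0,"ty":0,"tz":0,"roll":0},{"tx":0,"ty":0,"tz":0,"roll":0}]'; python3 -m handwheel '[{"tx":0,"ty":0,"tz":2,"roll":0},{"tx":0,"ty":0,"tz":0,"roll":0},{"tx":0,"ty":0,"tz":0,"roll":0}]';  python3 -m handwheel '[{"tx":0,"ty":0,"tz":2,"roll":0},{"tx":0,"ty":0,"tz":0,"roll":0},{"tx":0,"ty":0,"tz":0,"roll":0}]'
```

```text
t: 25.45
tool_pos: [0.5711, -0.0342, 0.0958]
tool_rot: [3.141, 0.028, 0.002]
contact_force: [-0.8, 0.3, 4.3]
opening: 0.0123
grip_force: 71.1
t: 25.7
tool_pos: [0.5712, -0.0342, 0.0933]
tool_rot: [3.141, 0.028, 0.002]
contact_force: [-3.0, 1.2, 7.2]
opening: 0.0119
grip_force: 71.5
t: 25.95
tool_pos: [0.5713, -0.0342, 0.0922]
tool_rot: [3.141, 0.028, 0.002]
contact_force: [-2.6, 0.7, 11.6]
opening: 0.0121
grip_force: 72.1
t: 26.2
tool_pos: [0.5715, -0.0342, 0.0919]
tool_rot: [3.141, 0.028, 0.002]
contact_force: [-7.9, 2.1, 18.6]
opening: 0.0122
grip_force: 73.1
```

The spindle is at its stop: TCP z holds at 0.092 while the force rises to 18.6 N. I'll check for grip slip and that the bystanders stayed put, then let it settle.

```bash
python3 -m handwheel '[{"tx":0,"ty":0,"tz":0,"roll":0},{"tx":0,"ty":0,"tz":0,"roll":0},{"tx":0,"ty":0,"tz":0,"roll":0},{"tx":0,"ty":0,"tz":0,"roll":0}]'; python3 hand.py
python3 - <<'E'
from h import *
im,d,K,E=shot('scene'); f=np.load('scene0.npz'); C0=cloud(f['d'],f['K'],f['E']); C=cloud(d,K,E)
for n,(cx,cy,h) in dict(brush=(.483,.288,.176),canister=(.785,.212,.12),mug=(.79,-.19,.09),carton=(.41,-.016,.05)).items():
    q=[c[(np.hypot(c[...,0]-cx,c[...,1]-cy)<.09)&(abs(c[...,2]-h)<.006)] for c in(C0,C)]; print(n,[(len(a),np.median(a,0).round(4).tolist()) for a in q])
cv2.imwrite('pics/end.png',im[...,::-1])
E
```

```text
t: 26.53
tool_pos: [0.5715, -0.0342, 0.0919]
tool_rot: [3.141, 0.028, 0.002]
contact_force: [-8.3, 0.8, 18.7]
opening: 0.012
grip_force: 73.1
bar top n 2441 z -44.0 ((0.7571315765380859, 0.5458288192749023), (16.98224449157715, 40.87488555908203), 87.04246520996094)
skirt z -21.6 [ 10.  -18.8 -28. ] [ 22.9  17.9 -15. ]
pointer 337 [ 30.6  -0.6 -18.6] [ 24.6  -4.7 -20.6] [34.4  3.1  2.5]
brush [(88, [0.4834, 0.2884, 0.1747]), (88, [0.4851, 0.2895, 0.1746])]
canister [(1586, [0.7892, 0.2123, 0.1193]), (1582, [0.7892, 0.2123, 0.1193])]
mug [(267, [0.7764, -0.197, 0.0884]), (275, [0.7769, -0.1981, 0.0884])]
carton [(1332, [0.4023, -0.0199, 0.0492]), (1330, [0.4026, -0.0196, 0.0491])]
```

View pics/end.png

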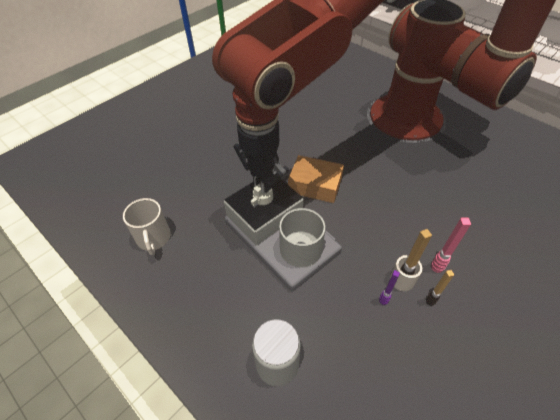

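The picture shows the gripper holding the knob down on the dial at (262,195), the brush upright in its pot at (417,250), and nothing else moved. The knob hasn't slipped in the grip, so I'm handing in.

```bash
python3 -c "
from station import ctrl
print(ctrl.finish_job())"
```

```text
the job is handed in; nothing more can be done
None
```

The job is handed in (verdict not shown): the chamber got two full strokes, the brush is back upright in its pot, and the knob is on the spindle, pointer in line with the nib, gripped and pressed to the stop at about 19 N; canister, mug and carton are unmoved, and it took about 27 s of the 64 s.

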